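# Reverse the double-ended sample carrier in the reader

### The arm

A 6-joint arm with a two-finger parallel gripper is mounted at the origin on a cart in front of the work surface, level with it; the furniture and walls round the work are solid. World frame = base frame: x ahead of the robot, y to its left, z up, the work surface at z = 0. Lengths are in mm, angles in degrees, forces in N, time in s.
With the tool pointing down it reaches from about 350 to 850 mm from the base axis. Payload 8.1 kg.
Tool frame: the origin (TCP) lies on the centre line of the jaws, within the pads' length; the fingertips stand 8 mm ahead of it and the grasp point (between the pads) lies 11 mm behind it; x points along the fingers, z is the direction in which the jaws open and shut, and the axes are right-handed (so a half turn about x gives the same grasp; the last joint's range is limited). The gripper opens to 85 mm and grips with 20 to 120 N. Pads are 22 mm wide; open, the fingers measure 114 mm over their backs; the gripper's body (76 mm by 85 mm) begins 54 mm behind the grasp point. The pads swing forward as they close: fully open they stand 13 mm farther back than shut.
Start: joints at [-72.617, 7.471, 85.268, -0, 87.261, -4.893], TCP at [227.467, -555.215, 239.292] pointing down, gripper open.
Joint ranges: [-169.43, 169.43], [-51.17, 129.36], [1.28, 143.12], [-76.62, 256.62], [0, 156.53], [-152.29, 152.29]. Speed limits (degrees/s): [136.94, 136.94, 159.86, 180, 180, 180].

### API

Orientations are given as [roll, pitch, yaw] about the fixed x, y, z axes, in that order (R = Rz(yaw) Ry(pitch) Rx(roll)).
In Python, from bench import r, vision, order gives the robot as it stands. The module is installed in compiled form; this text tells all that it offers.
- The arm moves only by the shell command python3 -m jog 'ROWS' [FORCE]. ROWS is JSON, a list of rows, each a list of 3 entries, a list of its own where there are three numbers: the shift along the world's x, y, z in m, then the turn, a rotation vector about the world's x, y, z in rad, then the opening, from -1 (shut) to 1 (fully open). A call has 1 to 5 rows; each row is the pose to reach, as a shift and turn from the pose commanded when the call began; what a row does not reach only later rows make up. A row lasts 1/12 s, in which the tool goes at most 41.7 mm and 7.16 degrees, less where a joint would pass 70% of its speed; a pose out of reach is approached as far as the arm can. A call with a gripper value outside its range is refused whole. The fingers move at their own pace and stop on an object; FORCE is the grip in N (left out, the last holds). Time passes only in rows, so rows that repeat a pose let the fingers close. It gives the time, the measured TCP pose, the force and the opening at its end, in the units of the state.
- r.sense(): the state, without advancing time (a new reading comes with each control period).
- vision.snapshot(name): name is "side" or "top" or "wrist"; returns the picture (420x560x3 uint8, red, green, blue); there is no depth.
- vision.camera_model(name): a dict with "fov_y" (degrees; the focal length in pixels is half the picture's height over the tangent of half this angle, whatever the lens; pixels are square), "cx", "cy" (the principal point, pixels), "world_to_cam" (4x4, takes a point from world to camera coordinates). Camera axes: x right, y down, z forward; pixel columns grow to the right and rows downward; lengths in mm; the calibration is good to about 2 mm. The wrist camera is an equidistant fisheye: a pixel r from the principal point sees the ray r / f radians off the axis. A picture is of the moment at which its call begins: read the wrist's pose just before it. camera_model takes no time and is no camera call; for the wrist camera it gives the pose at the moment of the call.
- order.hand_in(): hands the job in, once; it reports no verdict.
The state is a dict: "time": time; "joint_pos": joint angles; "qd": joint speeds; "joint_efforts": joint torques, N m; "tool_pos": TCP position; "tcp_rot": TCP orientation; "ft_force": force on the tool from outside, world axes, zero at the start; "wrist_torque": the same for the moment, N m; "finger_gap": finger opening in mm.
Only numpy, scipy, OpenCV 4.12 (cv2) and the standard library are available. Lean on these libraries where they do the work, as an engineer would, in place of code of your own. Each camera call takes 0.05 s, during which the arm holds its last target.

### The job

The sample reader's double-ended carrier is pushed in with its square pan, holding two loose metal slugs, facing out. Draw the carrier clear of the hood on to the turntable, turn the turntable half a turn to its far stop, and push the carrier in past the spring catch until it is fully home against the end stop, so that the empty round pan now faces out. Do not ram it, keep both slugs in their pan, and leave the two loose vials beside the reader where they stand.

Things in the scene. Friction and masses are not known exactly. Their poses are not given: they have to be found in the camera images.
- reader: Fixed white sample reader. Origin on the turntable's axis at worktop level; x points along the carrier's track into the hood, y left of that, z up. Round base 198 mm across, 12 mm high. Hood from x = 97 to 195 mm, 112 mm wide, top at z = 75 mm. Carrier origin fully home: x = 90 mm in this frame; centred on the turntable: x = 0.
- mouth (a point): Centre of the hood's mouth, at the reader's x = 97 mm, z = 18 mm. The tunnel is 58 mm wide, flared to about 66 mm at the mouth; ceiling at z = 61 mm.
- end_stop (a point): Centre of the end stop's face deep in the tunnel, at the reader's x = 178 mm, z = 22 mm; the carrier's inner end meets it when home. Before that a spring roller in the tunnel's side wall (x = 142 mm) rubs on the carrier over the last 40 mm or so and clicks into a notch at home: it takes some 5 to 10 N (more if askew) to draw out of it or to push in past it, so first resistance is not yet home.
- turntable (a joint): Turntable angle, rad: 0 at the start stop, pi at the far stop, growing anticlockwise from above; at both stops its rails line up with the tunnel. Grey disc 184 mm across, top at z = 18 mm; two rails 158 mm long, 70 mm over their outsides, lips up to z = 31.5 mm that keep the carrier down (it slides, 1 mm play a side). Takes about 0.1 N m; turns only with the carrier within 6 mm of centre.
- carrier: Loose slick aluminium bar 176 x 56 x 8 mm, 0.3 kg, corners cut; origin at the centre of its underside, x along it, z up. Square pan at x = -30 mm, round pan at +30, a steel post at -80 and +80 to push, hook or turn it by (sideways push turns it with the turntable). At the start its x axis points into the hood, origin at the reader's x = 89.5 mm, square pan and its post outside.
- square_pan (a point): Inner floor centre of the square pan (open, 42 x 42 mm outside, 36 mm inside, walls 14 mm high over the bar, holds the two slugs).
- round_pan (a point): Inner floor centre of the round pan (open, empty, 42 mm outside, 36 mm inside, 14 mm high).
- square_post (a point): Middle of the height of the steel post at the square pan's end of the carrier: 10 mm diameter, 28 mm high, top 36 mm above the bar's underside; 24 mm free between it and the pan.
- round_post (a point): Middle of the height of the steel post at the round pan's end of the carrier: 10 mm diameter, 28 mm high, top 36 mm above the bar's underside; 24 mm free between it and the pan.
- slug_0: Loose metal slug, 14 mm diameter, 10 mm high, 14 g, in the square pan; origin at its underside.
- slug_1: Second loose slug, the same, in the square pan.
- vial_0: Loose bystander vial, 25 mm diameter, 60 mm high, beside the reader's hood; origin at its underside.
- vial_2: Loose bystander vial, the same size, in front of the reader to its left; origin at its underside.

How it is judged:
By the outcome, as a careful person would: the job done as asked, in the order asked, and still so for the second after the job is handed in, with the robot touching nothing.
It also fails if it takes over 72 s, if anything falls off the work surface, if the arm or the gripper's body presses on something with over 40 N, if the wrist force passes 120 N, or if a joint passes its speed limit or range.

## Working session

There is one attempt and no reset: what is moved stays moved. The work goes in short steps, Python scripts to look and compute and a shell command to move; the robot and the scene stay as the last step left them, time stands still between calls to the robot, and variables do not carry over. Pictures are saved under pics/ and viewed, and the job is handed in when it is done.

```bash
mkdir -p pics
python3 - <<'E'
from bench import r, vision
import cv2
print(r.sense())
for n in ["top","side","wrist"]:
    m=vision.camera_model(n); print(n,m)
    cv2.imwrite(f"pics/{n}0.png",cv2.cvtColor(vision.snapshot(n),cv2.COLOR_RGB2BGR))
E
```

```text
{'time': 0.0, 'joint_pos': array([-7.26158255e+01,  7.51448941e+00,  8.53293667e+01, -2.40724319e-03,
        8.72587705e+01, -4.89478670e+00]), 'qd': array([-0.00251763,  0.0083374 , -0.06566527,  0.02432804, -0.02215691,
       -0.06729298]), 'joint_efforts': array([ 3.02844137e-04, -5.69397175e+01, -5.00549412e+01, -1.31582674e-04,
        1.48555543e-02, -4.87123089e-05]), 'tool_pos': array([ 227.30454783, -554.71735813,  238.24999883]), 'tcp_rot': array([176.44726183,  89.89734523, 108.72634033]), 'ft_force': array([-1.11326874, -0.06038001,  0.51394476]), 'wrist_torque': array([-0.01049898, -0.03988144,  0.02980502]), 'finger_gap': 85.54093732272062}
top {'fov_y': 46.517446028913895, 'cx': 277.16376155466406, 'cy': 199.7726978553033, 'world_to_cam': array([[-1.02777643e-02, -9.99745336e-01,  2.00905721e-02,
        -2.69488804e+02],
       [-9.86161505e-01,  6.80931506e-03, -1.65647575e-01,
         5.46900717e+02],
       [ 1.65468588e-01, -2.15150356e-02, -9.85980350e-01,
         8.79498285e+02],
       [ 0.00000000e+00,  0.00000000e+00,  0.00000000e+00,
         1.00000000e
[... 195 characters left out ...]
      [-6.08329180e-03,  5.54241121e-01, -8.32333932e-01,
         2.13980492e+02],
       [ 1.51159142e-02, -8.32203265e-01, -5.54264589e-01,
         7.32993076e+02],
       [ 0.00000000e+00,  0.00000000e+00,  0.00000000e+00,
         1.00000000e+00]])}
wrist {'fov_y': 65.70646984690485, 'cx': 276.64324498369433, 'cy': 208.75800810211214, 'world_to_cam': array([[ 3.79224287e-01, -9.25302195e-01, -2.18799390e-03,
        -5.99768385e+02],
       [-8.92081093e-01, -3.66234911e-01,  2.64694756e-01,
        -3.50135469e+01],
       [-2.45723959e-01, -9.84268124e-02, -9.64329767e-01,
         3.79036347e+02],
       [ 0.00000000e+00,  0.00000000e+00,  0.00000000e+00,
         1.00000000e+00]])}
```

View pics/top0.png

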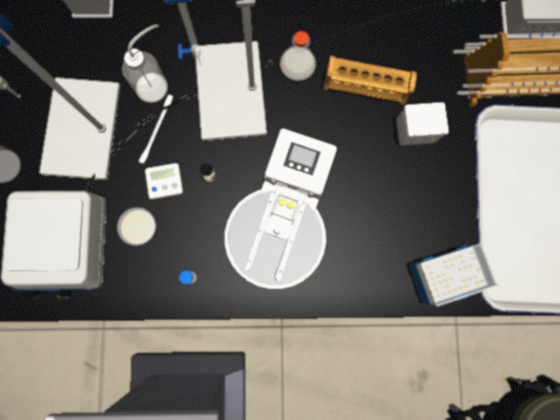

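View pics/side0.png

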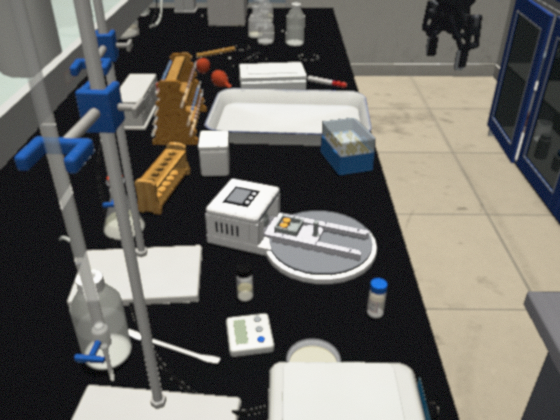

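View pics/wrist0.png

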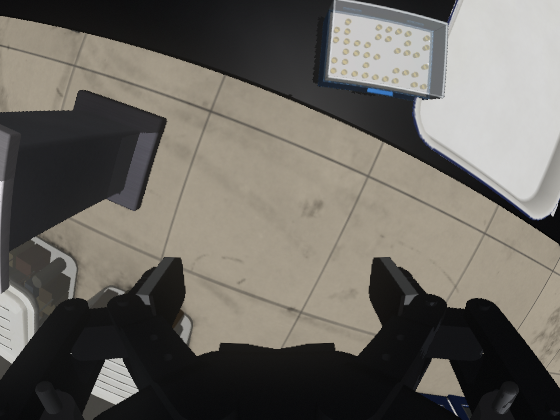

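```bash
cat > h.py <<'E'
import numpy as np, cv2
from bench import r, vision
def ray(m,px,fish=False):
    f=210/np.tan(np.radians(m["fov_y"]/2)); W=m["world_to_cam"]; R=W[:3,:3]; c=-R.T@W[:3,3]
    u=np.array([px[0]-m["cx"],px[1]-m["cy"]])/f
    if fish:
        t=np.hypot(*u); d=np.array([u[0]/t*np.sin(t),u[1]/t*np.sin(t),np.cos(t)]) if t>1e-9 else np.array([0,0,1.])
    else: d=np.array([u[0],u[1],1.])
    return c,R.T@d
def onz(m,px,z,fish=False):
    c,d=ray(m,px,fish); return c+d*(z-c[2])/d[2]
def proj(m,p,fish=False):
    f=210/np.tan(np.radians(m["fov_y"]/2)); q=m["world_to_cam"]@np.append(p,1); q=q[:3]
    if fish:
        rr=np.hypot(q[0],q[1]); t=np.arctan2(rr,q[2]); return np.array([m["cx"]+f*t*q[0]/rr,m["cy"]+f*t*q[1]/rr])
    return np.array([m["cx"]+f*q[0]/q[2],m["cy"]+f*q[1]/q[2]])
E
python3 - <<'E'
from h import *
im=cv2.imread("pics/top0.png")
for n,(x0,x1,y0,y1) in {"top":(170,350,120,300),"side":(195,395,170,330)}.items():
    im=cv2.imread(f"pics/{n}0.png"); k=4 if n=="top" else 4
    cv2.imwrite(f"pics/{n}0z.png",cv2.resize(im[y0:y1,x0:x1],None,fx=3.3 if n=="top" else 3.7,fy=3.3 if n=="top" else 3.7,interpolation=cv2.INTER_CUBIC))
m=vision.camera_model("top"); print(onz(m,(275,238),15))
E
```

```text
[ 474.89138012 -269.93380052   15.        ]
```

View pics/top0z.png

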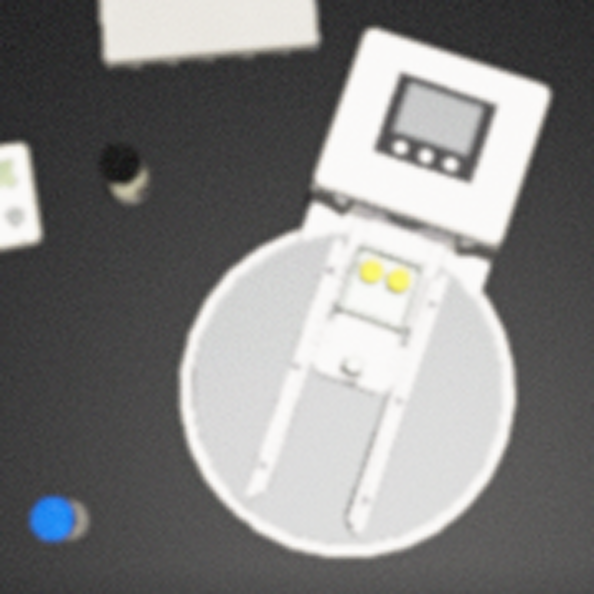

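View pics/side0z.png

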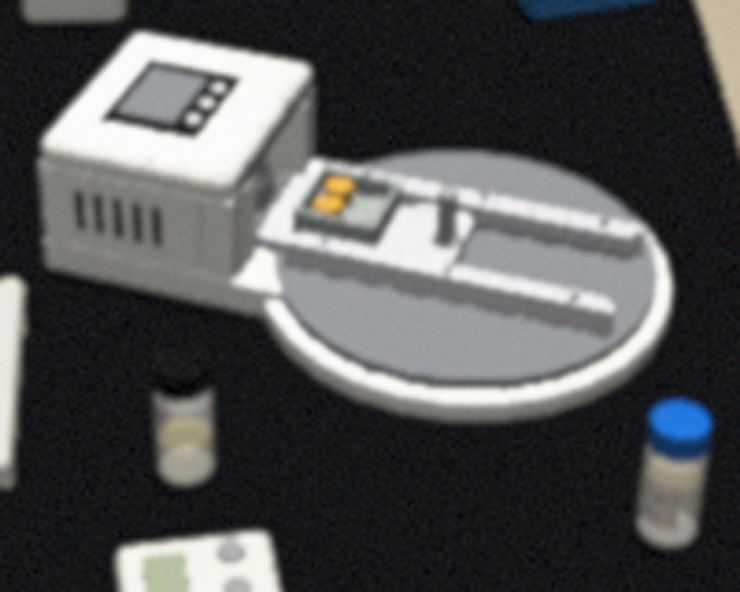

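Run:
```python
from h import *
from scipy.optimize import least_squares
m=vision.camera_model("top")
im=cv2.imread("pics/top0.png"); g=cv2.cvtColor(im,cv2.COLOR_BGR2GRAY)
P=[]
for a in np.radians(np.arange(-5,190,3)):  # image angles, downwards
    prof=[(rr,cv2.getRectSubPix(g,(1,1),(275.5+rr*np.cos(a),239+rr*np.sin(a)))[0,0]) for rr in np.arange(40,62,.25)]
    v=np.array([float(p[1]) for p in prof]); i=np.where(v>120)[0][-1]; rr=prof[i][0]
    P.append(onz(m,(275.5+rr*np.cos(a),239+rr*np.sin(a)),12)[:2])
P=np.array(P)
s=least_squares(lambda q:np.hypot(P[:,0]-q[0],P[:,1]-q[1])-q[2],[475,-270,99],loss='soft_l1'); print("base",s.x,np.abs(s.fun).mean())
z=lambda x,y:(170+(x+.5)/3.3-.5,120+(y+.5)/3.3-.5)
H=np.array([onz(m,z(*p),75)[:2] for p in [(368,27),(551,92),(497,247),(312,190)]]);print(H)
for i in range(4): d=H[(i+1)%4]-H[i]; print(np.hypot(*d),np.degrees(np.arctan2(d[1],d[0])))
pt=onz(m,z(351,362),54); print("post",pt)
for nme,p,zz in [("v0",(120,162),60),("v2",(52,519),60),("slugA",(371,271),32),("slugB",(398,280),32)]: print(nme,onz(m,z(*p),zz))
# rails ends outer
for p in [(338,235),(247,493),(447,283),(362,533)]: print("rail",onz(m,z(*p),31.5)[:2])
ms=vision.camera_model("side"); zs=lambda x,y:(195+(x+.5)/3.7-.5,170+(y+.5)/3.7-.5)
print("side post",onz(ms,zs(446,200),54)," v2",onz(ms,zs(681,420),60),"v0",onz(ms,zs(184,372),60))
# base in side
```

```text
base [ 477.079323   -269.99573772  100.14528605] 0.2224864619170155
[[ 677.95737304 -282.5905343 ]
 [ 639.01786207 -386.55806348]
 [ 549.43015175 -353.45917169]
 [ 582.70802901 -249.95398089]]
111.02041541972021 -110.53269947884671
95.50651537945585 159.72284853583048
108.72323411883043 72.17692100326977
100.685560816188 -18.91368224386028
post [ 487.60200668 -271.33862679   54.        ]
v0 [ 602.98083218 -140.08831852   60.        ]
v2 [ 401.41296485 -105.47827134   60.        ]
slugA [ 543.3208162  -283.99249833   32.        ]
slugB [ 537.87452292 -299.73301191   32.        ]
rail [ 564.97716691 -264.86173901]
rail [ 415.30645907 -211.55808453]
rail [ 535.97095263 -328.44700851]
rail [ 392.07779779 -277.06678762]
side post [ 488.22317599 -266.14326609   54.        ]  v2 [ 402.41881069 -105.17120942   60.        ] v0 [ 602.03784994 -132.49456702   60.        ]
```

```bash
cat >> h.py <<'E'
from scipy.spatial.transform import Rotation as Ro
C=np.array([477.,-270.,0]); Y=np.radians(-19.7)
X=np.array([np.cos(Y),np.sin(Y),0]); Yv=np.array([-np.sin(Y),np.cos(Y),0])
def rd(x,y,z): return C+x*X+y*Yv+np.array([0,0,z])
def tor(p): d=np.asarray(p)-C; return np.array([d@X,d@Yv,d[2]])
def st():
    s=r.sense(); R=Ro.from_euler('xyz',s["tcp_rot"],degrees=True).as_matrix()
    print("t",round(s["time"],2),"tcp",s["tool_pos"].round(1),"reader",tor(s["tool_pos"]).round(1),"jaw yaw rel reader",round(np.degrees(np.arctan2(R[1,2],R[0,2])-Y),1),"down",R[:,0].round(3),"F",s["ft_force"].round(1),"Frd",round(float(s["ft_force"]@X),1),round(float(s["ft_force"]@Yv),1),"gap",round(s["finger_gap"],1),"j",s["joint_pos"].round(1))
    return s
E
python3 -c "
from h import *
s=st(); print(rd(9.5,0,0)-s['tool_pos'],rd(9.5,0,54))"
```

```text
t 0.15 tcp [ 227.3 -554.8  238.4] reader [-139.1 -352.3  238.4] jaw yaw rel reader -48.0 down [-0.     0.001 -1.   ] F [ 0.1 -0.1  0.5] Frd 0.2 -0.1 gap 85.2 j [-72.6   7.5  85.3  -0.   87.3  -4.9]
[ 258.62395038  281.6017546  -238.44257098] [ 485.94397018 -273.20240496   54.        ]
```

```bash
R='[[0.2586,0.2816,-0.088],[0,0,-0.733],0.2]'; python3 -m jog '[[[0.2586,0.2816,-0.088],[0,0,-0.733],0.2],[[0.2586,0.2816,-0.088],[0,0,-0.733],0.2],[[0.2586,0.2816,-0.088],[0,0,-0.733],0.2],[[0.2586,0.2816,-0.088],[0,0,-0.733],0.2],[[0.2586,0.2816,-0.088],[0,0,-0.733],0.2]]' 60; python3 -c "
from h import *
s=st(); print(rd(9.5,0,150)-s['tool_pos'])"
```

```text
time: 0.57
tool_pos: [359.7, -410.8, 193.9]
tcp_rot: [-147.6, 90.0, 110.1]
ft_force: [0.1, -0.1, -0.2]
finger_gap: 51.4
t 0.57 tcp [ 359.7 -410.8  193.9] reader [ -63.  -172.1  193.9] jaw yaw rel reader -82.6 down [-0.  0. -1.] F [ 0.1 -0.1 -0.2] Frd 0.1 -0.0 gap 51.4 j [-54.2   0.6  97.2   0.   82.2  48.1]
[126.25580386 137.59397971 -43.908928  ]
```

```bash
python3 -m jog '[[[0.121,0.132,-0.0425],[0,0,-0.11],0.2],[[0.121,0.132,-0.0425],[0,0,-0.11],0.2],[[0.121,0.132,-0.0425],[0,0,-0.11],0.2],[[0.121,0.132,-0.0425],[0,0,-0.11],0.2],[[0.121,0.132,-0.0425],[0,0,-0.11],0.2]]'; python3 -m jog '[[[0,0,0],[0,0,0],0.2],[[0,0,0],[0,0,0],0.2],[[0,0,0],[0,0,0],0.2]]' >/dev/null; python3 -c "
from h import *
s=st(); m=vision.camera_model('wrist'); im=vision.snapshot('wrist'); cv2.imwrite('pics/w1.png',cv2.cvtColor(im,cv2.COLOR_RGB2BGR))
import pickle; pickle.dump(m,open('w1.pkl','wb'))
for n,p in [('posttop',rd(9.5,0,54)),('tip',s['tool_pos']-[0,0,8])]: print(n,proj(m,p,True))"
```

```text
time: 0.98
tool_pos: [481.8, -276.1, 150.4]
tcp_rot: [-145.1, 89.8, 106.8]
ft_force: [0.0, -0.2, 0.1]
finger_gap: 51.3
t 1.23 tcp [ 479.6 -280.9  152.2] reader [  6.1  -9.4 152.2] jaw yaw rel reader -88.5 down [-0. -0. -1.] F [-0.5 -0.2  0.2] Frd -0.4 -0.3 gap 51.0 j [-35.6   4.   98.2  -0.   77.8  72.6]
posttop [262.96906519 208.01225998]
tip [274.88615469 264.29797939]
```

View pics/w1.png

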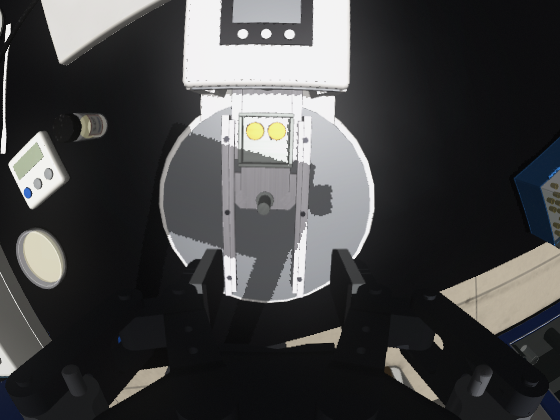

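```bash
python3 -c "
import cv2
im=cv2.imread('pics/w1.png'); cv2.imwrite('pics/w1z.png',cv2.resize(im[80:230,180:360],None,fx=4,fy=4,interpolation=cv2.INTER_CUBIC))"
```

```text
(no output)
```

View pics/w1z.png

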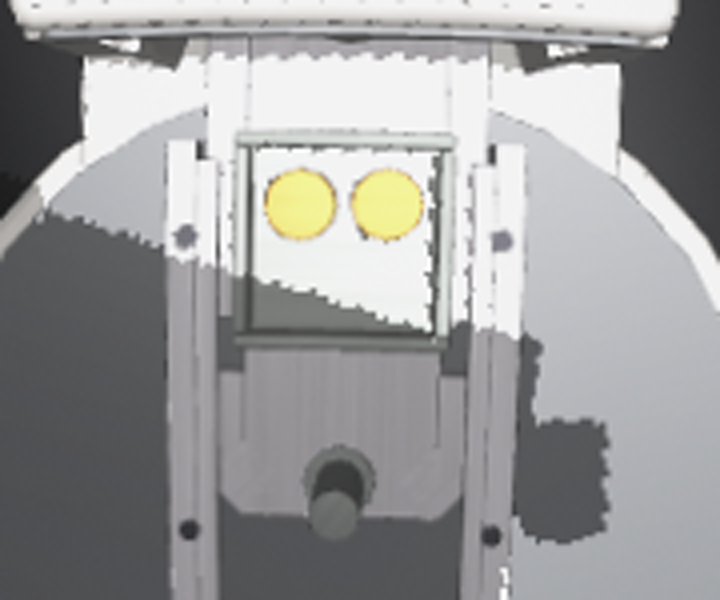

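```bash
python3 -c "
from h import *
import pickle; m=pickle.load(open('w1.pkl','rb'))
z=lambda x,y:(180+(x+.5)/4-.5,80+(y+.5)/4-.5)
p=onz(m,z(336,515),54,True); print(p,tor(p)); p2=onz(m,z(340,474),26,True); print(tor(p2))
for q,zz in [((186,237),31.5),((503,241),31.5),((190,530),31.5),((491,537),31.5),((242,345),40),((447,350),40)]: print(tor(onz(m,z(*q),zz,True)).round(1))
s=st(); print(p-s['tool_pos'])"
```

```text
[ 485.52622228 -273.5760729    54.        ] [ 9.23266435 -0.4926182  54.        ]
[10.33787915 -0.21920579 26.        ]
[59.1 30.9 31.5]
[ 59.6 -31.4  31.5]
[-0.9 30.4 31.5]
[ -0.8 -31.6  31.5]
[38.8 18.6 40. ]
[ 38.7 -20.7  40. ]
t 1.28 tcp [ 479.5 -281.4  152.4] reader [  6.1  -9.9 152.4] jaw yaw rel reader -88.6 down [ 0.    -0.001 -1.   ] F [ 0.1 -0.4 -0. ] Frd 0.3 -0.4 gap 51.2 j [-35.7   4.   98.2  -0.   77.8  72.6]
[  6.07178989   7.80809054 -98.41814584]
```

```bash
python3 -m jog '[[[0.006,0.008,-0.035],[0,0,-0.024],0.1],[[0.006,0.008,-0.07],[0,0,-0.024],0.0],[[0.006,0.008,-0.07],[0,0,-0.024],0.0],[[0.006,0.008,-0.07],[0,0,-0.024],0.0]]'; python3 -c "
from h import *
s=st(); print(rd(9.4,-.4,44)-s['tool_pos']);m=vision.camera_model('wrist'); im=vision.snapshot('wrist'); cv2.imwrite('pics/w2.png',cv2.cvtColor(im,cv2.COLOR_RGB2BGR))
"
```

```text
time: 1.62
tool_pos: [483.6, -272.4, 80.6]
tcp_rot: [-102.2, 89.7, 148.0]
ft_force: [-0.5, -0.5, 1.8]
finger_gap: 42.7
t 1.62 tcp [ 483.6 -272.4   80.6] reader [ 7.   0.  80.6] jaw yaw rel reader -90.0 down [-0.004  0.003 -1.   ] F [-0.5 -0.5  1.8] Frd -0.3 -0.7 gap 42.7 j [-34.7   8.5 101.3  -0.   70.5  75. ]
[  2.11959162  -1.18734173 -36.56941309]
```

View pics/w2.png

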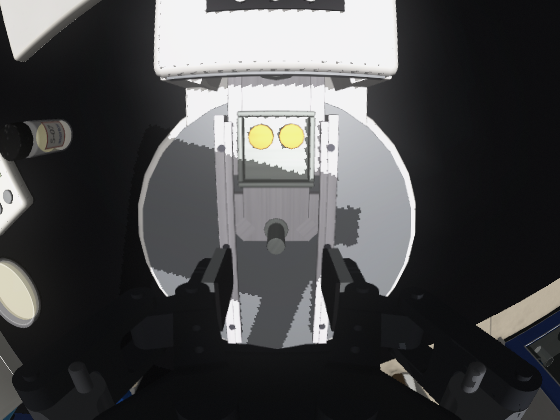

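```bash
python3 -m jog '[[[0.002,-0.001,-0.018],[0,0,0],0],[[0.002,-0.001,-0.035],[0,0,0],0],[[0.002,-0.001,-0.035],[0,0,0],0],[[0.002,-0.001,-0.035],[0,0,0],0]]'; python3 -c "
from h import *
s=st(); im=vision.snapshot('wrist'); cv2.imwrite('pics/w3.png',cv2.cvtColor(im,cv2.COLOR_RGB2BGR))
im=vision.snapshot('side'); cv2.imwrite('pics/s3.png',cv2.cvtColor(cv2.resize(im[150:340,190:400],None,fx=3,fy=3),cv2.COLOR_RGB2BGR))
"
```

```text
time: 2.0
tool_pos: [488.3, -274.3, 48.8]
tcp_rot: [72.2, 89.9, -37.5]
ft_force: [0.2, 0.7, -0.1]
finger_gap: 42.7
t 2.0 tcp [ 488.3 -274.3   48.8] reader [12.1 -0.3 48.8] jaw yaw rel reader -90.0 down [ 0.001 -0.001 -1.   ] F [ 0.2  0.7 -0.1] Frd -0.1 0.7 gap 42.7 j [-34.6  11.4 101.8  -0.   66.8  75.1]
```

View pics/w3.png

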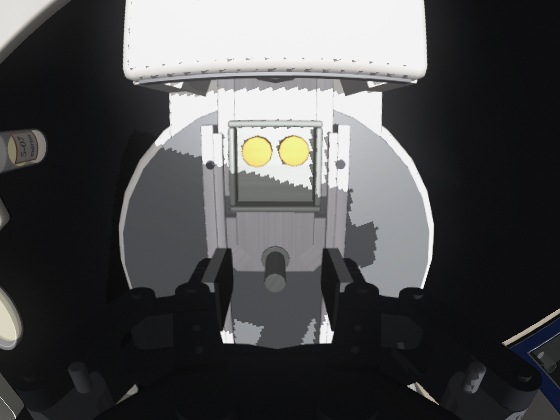

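View pics/s3.png

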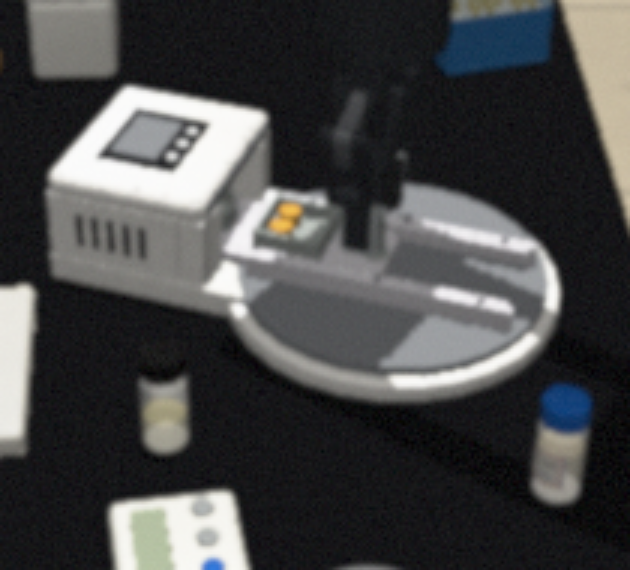

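```bash
python3 -m jog '[[[-0.0022,0.0008,-0.004],[0,0,0],0],[[-0.0022,0.0008,-0.004],[0,0,0],-0.5],[[-0.0022,0.0008,-0.004],[0,0,0],-0.9],[[-0.0022,0.0008,-0.004],[0,0,0],-0.9],[[-0.0022,0.0008,-0.004],[0,0,0],-0.9]]' 60; python3 -c "
from h import *
s=st()"
```

```text
time: 2.52
tool_pos: [485.9, -272.7, 43.6]
tcp_rot: [61.7, 90.0, -47.9]
ft_force: [-2.0, 0.9, 3.7]
finger_gap: 7.3
t 2.52 tcp [ 485.9 -272.7   43.6] reader [ 9.3  0.4 43.6] jaw yaw rel reader -89.9 down [ 0. -0. -1.] F [-2.   0.9  3.7] Frd -2.1 0.2 gap 7.3 j [-34.6  11.4 102.3  -0.   66.2  75. ]
```

```bash
python3 -m jog '[[[0,0,0],[0,0,0],-1],[[0,0,0],[0,0,0],-1]]' 60; python3 -c "
from h import *
s=st()
im=vision.snapshot('wrist'); cv2.imwrite('pics/w4.png',cv2.cvtColor(im,cv2.COLOR_RGB2BGR))"
```

```text
time: 2.68
tool_pos: [485.9, -272.7, 43.6]
tcp_rot: [73.1, 90.0, -36.5]
ft_force: [-2.5, 0.8, 6.1]
finger_gap: 7.4
t 2.68 tcp [ 485.9 -272.7   43.6] reader [ 9.3  0.4 43.6] jaw yaw rel reader -89.9 down [ 0. -0. -1.] F [-2.5  0.8  6.1] Frd -2.7 -0.1 gap 7.4 j [-34.6  11.4 102.3  -0.   66.2  75. ]
```

View pics/w4.png

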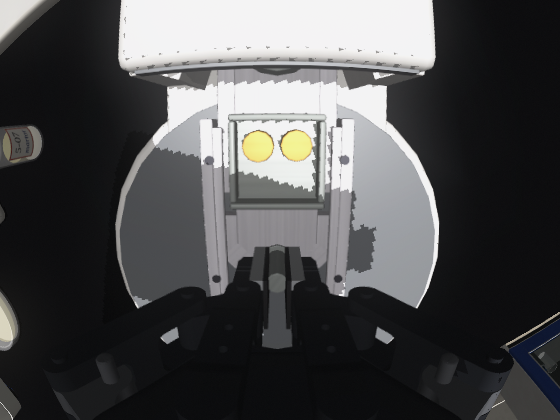

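```bash
python3 -m jog '[[[-0.0028,0.001,0],[0,0,0],-1],[[-0.0056,0.002,0],[0,0,0],-1],[[-0.0085,0.003,0],[0,0,0],-1],[[-0.0113,0.004,0],[0,0,0],-1],[[-0.0141,0.0051,0],[0,0,0],-1]]' 60; python3 -c "
from h import *
s=st()"
```

```text
time: 3.15
tool_pos: [471.8, -267.8, 43.6]
tcp_rot: [73.3, 89.9, -36.3]
ft_force: [4.3, -2.3, 3.7]
finger_gap: 7.5
t 3.15 tcp [ 471.8 -267.8   43.6] reader [-5.6  0.3 43.6] jaw yaw rel reader -89.9 down [ 0.001 -0.001 -1.   ] F [ 4.3 -2.3  3.7] Frd 4.8 -0.7 gap 7.5 j [-35.    9.3 104.8  -0.   65.9  74.6]
```

```bash
python3 -m jog '[[[-0.0056,0.002,0],[0,0,0],-1],[[-0.0113,0.004,0],[0,0,0],-1],[[-0.017,0.0061,0],[0,0,0],-1],[[-0.0226,0.0081,0],[0,0,0],-1],[[-0.0282,0.0101,0],[0,0,0],-1]]' 60; python3 -m jog '[[[-0.0075,0.0027,0],[0,0,0],-1],[[-0.015,0.0054,0],[0,0,0],-1],[[-0.0226,0.0081,0],[0,0,0],-1],[[-0.0282,0.0101,0],[0,0,0],-1],[[-0.0306,0.011,0],[0,0,0],-1]]' 60;python3 -c "
from h import *
s=st()
im=vision.snapshot('wrist'); cv2.imwrite('pics/w5.png',cv2.cvtColor(im,cv2.COLOR_RGB2BGR))"
```

```text
time: 3.57
tool_pos: [443.0, -257.3, 43.6]
tcp_rot: [78.0, 90.0, -31.7]
ft_force: [3.1, -1.0, 6.3]
finger_gap: 7.2
time: 3.98
tool_pos: [412.1, -246.2, 43.6]
tcp_rot: [76.0, 90.0, -33.7]
ft_force: [2.6, -1.5, 4.8]
finger_gap: 6.9
t 3.98 tcp [ 412.1 -246.2   43.6] reader [-69.1   0.5  43.6] jaw yaw rel reader -89.9 down [ 0. -0. -1.] F [ 2.6 -1.5  4.8] Frd 2.9 -0.6 gap 6.9 j [-37.   -0.  114.7   0.   65.3  72.7]
```

View pics/w5.png

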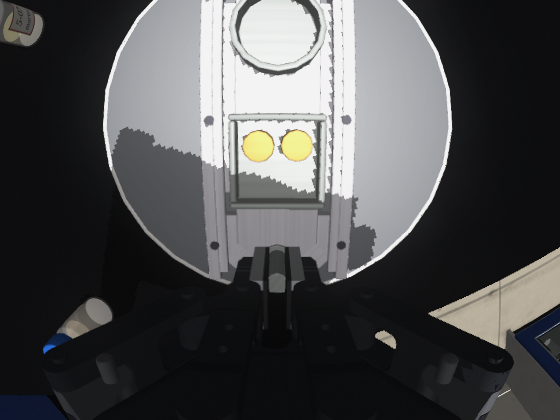

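```bash
python3 -m jog '[[[-0.005,0.0017,0],[0,0,0],-1],[[-0.0104,0.0035,0],[0,0,0],-1],[[-0.0104,0.0035,0],[0,0,0],-1]]' 60;python3 -c "
from h import *
s=st()
im=vision.snapshot('top'); cv2.imwrite('pics/t6.png',cv2.cvtColor(cv2.resize(im[120:300,170:350],None,fx=3.3,fy=3.3,interpolation=cv2.INTER_CUBIC),cv2.COLOR_RGB2BGR))"
```

```text
time: 4.28
tool_pos: [401.5, -242.6, 43.5]
tcp_rot: [-73.1, 90.0, 177.3]
ft_force: [-1.4, 1.7, 10.5]
finger_gap: 7.3
t 4.28 tcp [ 401.5 -242.6   43.5] reader [-80.4   0.3  43.5] jaw yaw rel reader -89.9 down [-0.  0. -1.] F [-1.4  1.7 10.5] Frd -1.9 1.1 gap 7.3 j [-37.4  -1.7 116.3  -0.   65.4  72.2]
```

View pics/t6.png

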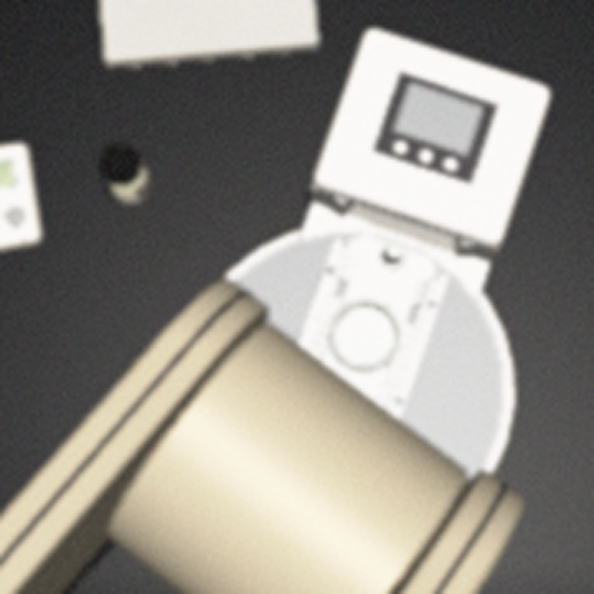

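```bash
python3 -c "
from h import *
m=vision.camera_model('top'); z=lambda x,y:(170+(x+.5)/3.3-.5,120+(y+.5)/3.3-.5)
print(tor(onz(m,z(364,336),40)),tor(onz(m,z(391,250),54)))
p0=rd(-80,0.3,0)
# arc about the TCP path: centre (0,.3?) 
for th in range(0,150,12):
    a=np.radians(180+th); p=rd(80.2*np.cos(a),80.2*np.sin(a),0)-rd(-80.2,0,0); print(th,(p/1000).round(4)[:2],round(np.radians(th),4))
"
```

```text
[28.60510179  0.4210969  40.        ] [78.84937275  1.78432146 54.        ]
0 [0. 0.] 0.0
12 [-0.004  -0.0163] 0.2094
24 [-0.0045 -0.033 ] 0.4189
36 [-0.0015 -0.0495] 0.6283
48 [ 0.0049 -0.0651] 0.8378
60 [ 0.0143 -0.0789] 1.0472
72 [ 0.0265 -0.0905] 1.2566
84 [ 0.0407 -0.0993] 1.4661
96 [ 0.0565 -0.105 ] 1.6755
108 [ 0.0731 -0.1072] 1.885
120 [ 0.0898 -0.1059] 2.0944
132 [ 0.1059 -0.1012] 2.3038
144 [ 0.1207 -0.0933] 2.5133
```

```bash
python3 -c "
from h import *
for st_ in range(0,150,25):
  for k in range(1,6):
    f=lambda th: rd(80.2*np.cos(np.radians(180+th)),80.2*np.sin(np.radians(180+th)),0)
    print(st_+5*k,((f(st_+5*k)-f(st_))/1000).round(4)[:2],round(np.radians(5*k),3))
"
```

```text
5 [-0.0021 -0.0067] 0.087
10 [-0.0035 -0.0135] 0.175
15 [-0.0044 -0.0205] 0.262
20 [-0.0047 -0.0275] 0.349
25 [-0.0044 -0.0344] 0.436
30 [ 0.0009 -0.0069] 0.087
35 [ 0.0025 -0.0138] 0.175
40 [ 0.0046 -0.0204] 0.262
45 [ 0.0073 -0.0269] 0.349
50 [ 0.0106 -0.0331] 0.436
55 [ 0.0038 -0.0059] 0.087
60 [ 0.0081 -0.0114] 0.175
65 [ 0.0128 -0.0165] 0.262
70 [ 0.018  -0.0212] 0.349
75 [ 0.0236 -0.0255] 0.436
80 [ 0.0059 -0.0037] 0.087
85 [ 0.0121 -0.0069] 0.175
90 [ 0.0186 -0.0096] 0.262
95 [ 0.0253 -0.0116] 0.349
100 [ 0.0321 -0.0131] 0.436
105 [ 0.0069 -0.0009] 0.087
110 [ 0.0139 -0.0011] 0.175
115 [ 0.0209 -0.0008] 0.262
120 [0.0279 0.0001] 0.349
125 [0.0347 0.0017] 0.436
130 [0.0067 0.0021] 0.087
135 [0.0131 0.0049] 0.175
140 [0.0193 0.0081] 0.262
145 [0.0252 0.0119] 0.349
150 [0.0307 0.0162] 0.436
```

```bash
python3 -m jog '[[[-0.0021,-0.0067,0],[0,0,0.087],-1],[[-0.0035,-0.0135,0],[0,0,0.175],-1],[[-0.0044,-0.0205,0],[0,0,0.262],-1],[[-0.0047,-0.0275,0],[0,0,0.349],-1],[[-0.0044,-0.0344,0],[0,0,0.436],-1]]' 60;python3 -c "
from h import *
s=st(); q=tor(s['tool_pos']); print(np.hypot(q[0],q[1]),np.degrees(np.arctan2(-q[1],-q[0])))"
```

```text
time: 4.75
tool_pos: [397.1, -277.0, 43.5]
tcp_rot: [-141.2, 89.9, 134.5]
ft_force: [0.2, 2.6, 11.7]
finger_gap: 7.2
t 4.75 tcp [ 397.1 -277.    43.5] reader [-72.9 -33.5  43.5] jaw yaw rel reader -64.7 down [-0.001  0.001 -1.   ] F [ 0.2  2.6 11.7] Frd -0.7 2.5 gap 7.2 j [-41.    0.7 113.9   0.   65.4  43.4]
80.17501151026393 24.67536689949355
```

```bash
python3 -m jog '[[[0.0009,-0.0069,0],[0,0,0.087],-1],[[0.0025,-0.0138,0],[0,0,0.175],-1],[[0.0046,-0.0204,0],[0,0,0.262],-1],[[0.0073,-0.0269,0],[0,0,0.349],-1],[[0.0106,-0.0331,0],[0,0,0.436],-1]]' 60
python3 -m jog '[[[0.0038,-0.0059,0],[0,0,0.087],-1],[[0.0081,-0.0114,0],[0,0,0.175],-1],[[0.0128,-0.0165,0],[0,0,0.262],-1],[[0.018,-0.0212,0],[0,0,0.349],-1],[[0.0236,-0.0255,0],[0,0,0.436],-1]]' 60
python3 -c "
from h import *
s=st(); q=tor(s['tool_pos']); print(np.hypot(q[0],q[1]),np.degrees(np.arctan2(-q[1],-q[0])))
im=vision.snapshot('wrist'); cv2.imwrite('pics/w7.png',cv2.cvtColor(im,cv2.COLOR_RGB2BGR))"
```

```text
time: 5.17
tool_pos: [407.8, -310.1, 43.5]
tcp_rot: [-166.6, 89.9, 134.0]
ft_force: [-1.1, 2.8, 11.5]
finger_gap: 7.0
time: 5.58
tool_pos: [431.5, -335.4, 43.5]
tcp_rot: [168.6, 89.9, 134.1]
ft_force: [-0.3, 4.0, 12.2]
finger_gap: 7.6
t 5.58 tcp [ 431.5 -335.4   43.5] reader [-20.8 -76.9  43.5] jaw yaw rel reader -14.7 down [-0.001  0.001 -1.   ] F [-0.3  4.  12.2] Frd -1.7 3.6 gap 7.6 j [-43.2  10.  104.    0.   66.1  -8.8]
79.66917088009998 74.8488540568228
```

View pics/w7.png

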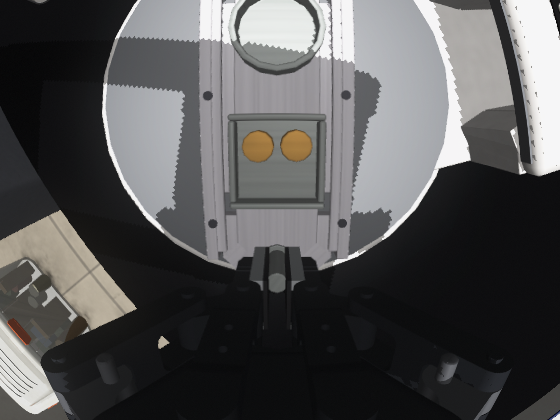

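```bash
python3 -m jog '[[[0.0059,-0.0037,0],[0,0,0.087],-1],[[0.0121,-0.0069,0],[0,0,0.175],-1],[[0.0186,-0.0096,0],[0,0,0.262],-1],[[0.0253,-0.0116,0],[0,0,0.349],-1],[[0.0321,-0.0131,0],[0,0,0.436],-1]]' 60
python3 -m jog '[[[0.0069,-0.0009,0],[0,0,0.087],-1],[[0.0069,-0.0009,0],[0,0,0.087],-1],[[0.0069,-0.0009,0],[0,0,0.087],-0.5],[[0.0069,-0.0009,0],[0,0,0.087],0.0],[[0.0069,-0.0009,0],[0,0,0.087],0]]' 60
python3 -c "
from h import *
s=st(); q=tor(s['tool_pos']); print(np.hypot(q[0],q[1]),np.degrees(np.arctan2(-q[1],-q[0])))
im=vision.snapshot('wrist'); cv2.imwrite('pics/w8.png',cv2.cvtColor(im,cv2.COLOR_RGB2BGR))"
```

```text
time: 6.05
tool_pos: [463.5, -348.3, 43.5]
tcp_rot: [145.8, 89.9, 136.3]
ft_force: [-1.3, 3.6, 12.4]
finger_gap: 7.0
time: 6.47
tool_pos: [469.7, -348.9, 41.9]
tcp_rot: [146.7, 89.8, 141.9]
ft_force: [-0.0, 0.2, 0.0]
finger_gap: 42.1
t 6.47 tcp [ 469.7 -348.9   41.9] reader [ 19.8 -76.8  41.9] jaw yaw rel reader 15.0 down [-0.003  0.002 -1.   ] F [-0.   0.2  0. ] Frd -0.1 0.2 gap 42.1 j [-41.6  15.7  97.5  -0.   67.  -36.9]
79.25442518988602 104.4419846258907
```

View pics/w8.png

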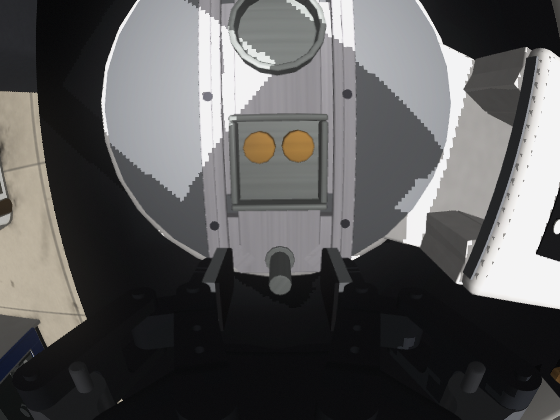

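```bash
python3 -m jog '[[[0,0,0.03],[0,0,0],0],[[0,0,0.07],[0,0,0],0],[[0,0,0.105],[0,0,0],0],[[0.0133,0.1588,0.105],[0,0,0],0],[[0.0133,0.1588,0.105],[0,0,0],0]]' 60
python3 -m jog '[[[0.0066,0.077,0],[0,0,0],0],[[0.0066,0.077,0],[0,0,0],0],[[0.0066,0.077,0],[0,0,0],0],[[0.0066,0.077,0],[0,0,0],0]]' 60
python3 -c "
from h import *
s=st(); m=vision.camera_model('wrist')
im=vision.snapshot('wrist'); cv2.imwrite('pics/w9.png',cv2.cvtColor(im,cv2.COLOR_RGB2BGR))
import pickle; pickle.dump(m,open('w9.pkl','wb'));print(proj(m,rd(-20.7,77.3,54),True),rd(-20.7,77.3,44)-s['tool_pos'])"
```

```text
time: 6.93
tool_pos: [479.2, -268.8, 151.5]
tcp_rot: [-32.0, 89.7, -37.0]
ft_force: [0.7, 1.3, -0.0]
finger_gap: 42.6
time: 7.27
tool_pos: [484.4, -188.0, 147.7]
tcp_rot: [163.2, 89.9, 158.6]
ft_force: [-0.6, -0.2, -0.2]
finger_gap: 42.6
t 7.27 tcp [ 484.4 -188.   147.7] reader [-20.7  79.7 147.7] jaw yaw rel reader 15.2 down [-0.001  0.    -1.   ] F [-0.6 -0.2 -0.2] Frd -0.5 -0.3 gap 42.6 j [-26.9  -1.3 104.1  -0.   77.3 -22.3]
[275.90955425 216.24650783] [  -0.79699926   -2.27959621 -103.68061237]
```

View pics/w9.png

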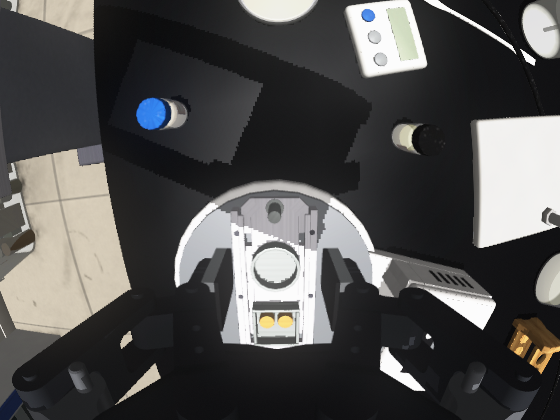

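```bash
python3 -m jog '[[[0,-0.001,-0.035],[0,0,0],0],[[0,-0.001,-0.07],[0,0,0],0],[[0,-0.001,-0.07],[0,0,0],0],[[0,-0.001,-0.07],[0,0,0],0],[[0,-0.001,-0.07],[0,0,0],0]]' 60
python3 -c "
from h import *
s=st(); m=vision.camera_model('wrist')
im=vision.snapshot('wrist'); cv2.imwrite('pics/w10.png',cv2.cvtColor(im,cv2.COLOR_RGB2BGR)[150:350,180:380].repeat(3,0).repeat(3,1))
print(proj(m,rd(-20.7,77.3,54),True),rd(-20.7,77.3,44)-s['tool_pos'])"
```

```text
time: 7.73
tool_pos: [485.1, -192.1, 79.3]
tcp_rot: [-41.1, 90.0, -45.9]
ft_force: [0.3, -0.4, -0.3]
finger_gap: 43.1
t 7.73 tcp [ 485.1 -192.1   79.3] reader [-18.6  76.1  79.3] jaw yaw rel reader 14.9 down [ 0. -0. -1.] F [ 0.3 -0.4 -0.3] Frd 0.4 -0.2 gap 43.1 j [-27.2   3.4 107.   -0.   69.6 -22.4]
[273.43961919 245.81285961] [ -1.5269576    1.82619163 -35.3456046 ]
```

View pics/w10.png

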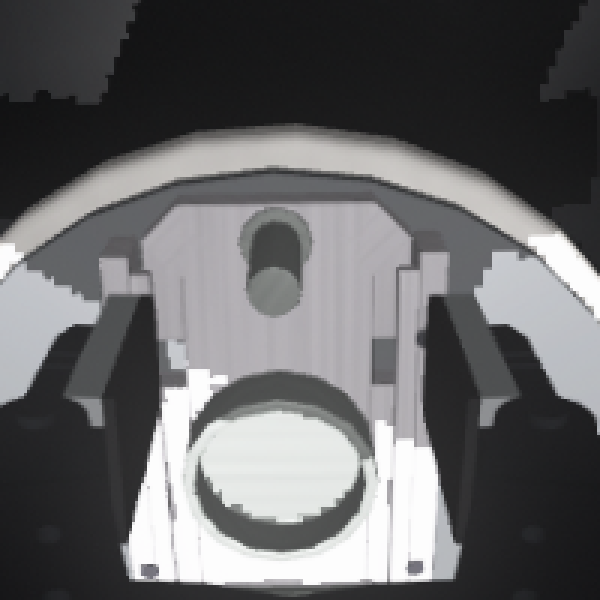

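```bash
python3 -c "
from h import *
m=vision.camera_model('wrist'); p=onz(m,(271.2,246.5),54,True); s=st(); print(p,tor(p),p-s['tool_pos'])"
```

```text
t 7.78 tcp [ 485.9 -192.3   80.2] reader [-17.8  76.2  80.2] jaw yaw rel reader 14.9 down [ 0.002 -0.001 -1.   ] F [0.6 0.1 0.9] Frd 0.5 0.3 gap 42.7 j [-27.2   3.3 107.   -0.   69.6 -22.4]
[ 483.17308433 -191.13891012   54.        ] [-20.77192241  76.32631071  54.        ] [ -2.74737828   1.14929389 -26.24069679]
```

```bash
python3 -m jog '[[[-0.0023,0.001,-0.018],[0,0,0],0],[[-0.0023,0.001,-0.036],[0,0,0],0],[[-0.0023,0.001,-0.036],[0,0,0],0],[[-0.0023,0.001,-0.036],[0,0,0],0],[[-0.0023,0.001,-0.036],[0,0,0],0]]' 60
python3 -c "
from h import *
s=st(); print(np.array([483.2,-191.1,44])-s['tool_pos'])"
```

```text
time: 8.2
tool_pos: [483.8, -190.7, 44.3]
tcp_rot: [-23.3, 89.8, -28.1]
ft_force: [-0.1, -0.0, -0.4]
finger_gap: 42.8
t 8.2 tcp [ 483.8 -190.7   44.3] reader [-20.4  76.9  44.3] jaw yaw rel reader 15.0 down [ 0.002 -0.001 -1.   ] F [-0.1 -0.  -0.4] Frd -0.1 -0.1 gap 42.8 j [-27.2   5.9 108.5  -0.   65.5 -22.4]
[-0.57932355 -0.40509073 -0.25690664]
```

Close, then plan the remaining arc.

```bash
python3 -m jog '[[[-0.0005,-0.0003,0],[0,0,0],-0.5],[[-0.0005,-0.0003,0],[0,0,0],-1],[[-0.0005,-0.0003,0],[0,0,0],-1],[[-0.0005,-0.0003,0],[0,0,0],-1],[[-0.0005,-0.0003,0],[0,0,0],-1]]' 70
python3 -c "
from h import *
s=st(); q=tor(s['tool_pos']); R0=np.hypot(q[0],q[1]); a0=np.degrees(np.arctan2(q[1],q[0])); print(R0,a0)
n=15; L=[]
f=lambda t: rd((R0+(80-R0)*t)*np.cos(np.radians(a0+(180-a0)*t)),(R0+(80-R0)*t)*np.sin(np.radians(a0+(180-a0)*t)),0)
for c in range(3):
  for k in range(1,6): print(((f((5*c+k)/15)-f(5*c/15))/1000).round(4)[:2], round(np.radians(75)/15*k,3))
"
```

```text
time: 8.62
tool_pos: [482.9, -190.6, 43.5]
tcp_rot: [-23.1, 89.9, -27.9]
ft_force: [-1.2, 1.3, 5.9]
finger_gap: 6.8
t 8.62 tcp [ 482.9 -190.6   43.5] reader [-21.2  76.7  43.5] jaw yaw rel reader 15.0 down [ 0.002 -0.001 -1.   ] F [-1.2  1.3  5.9] Frd -1.5 0.8 gap 6.8 j [-27.2   5.8 108.6  -0.   65.5 -22.5]
79.57741459562959 105.46293105649204
[-0.0069  0.0002] 0.087
[-0.0138 -0.0001] 0.175
[-0.0206 -0.0011] 0.262
[-0.0274 -0.0026] 0.349
[-0.0339 -0.0047] 0.436
[-0.0064 -0.0027] 0.087
[-0.0125 -0.0059] 0.175
[-0.0183 -0.0097] 0.262
[-0.0238 -0.0139] 0.349
[-0.0289 -0.0186] 0.436
[-0.0047 -0.0051] 0.087
[-0.0089 -0.0106] 0.175
[-0.0126 -0.0165] 0.262
[-0.0158 -0.0226] 0.349
[-0.0184 -0.0291] 0.436
```

```bash
python3 -m jog '[[[-0.0069,0.0002,0],[0,0,0.087],-1],[[-0.0138,-0.0001,0],[0,0,0.175],-1],[[-0.0206,-0.0011,0],[0,0,0.262],-1],[[-0.0274,-0.0026,0],[0,0,0.349],-1],[[-0.0339,-0.0047,0],[0,0,0.436],-1]]'
python3 -m jog '[[[-0.0064,-0.0027,0],[0,0,0.087],-1],[[-0.0125,-0.0059,0],[0,0,0.175],-1],[[-0.0183,-0.0097,0],[0,0,0.262],-1],[[-0.0238,-0.0139,0],[0,0,0.349],-1],[[-0.0289,-0.0186,0],[0,0,0.436],-1]]'
python3 -c "
from h import *
s=st(); q=tor(s['tool_pos']);print(np.hypot(q[0],q[1]),np.degrees(np.arctan2(q[1],q[0])))
im=vision.snapshot('wrist'); cv2.imwrite('pics/w11.png',cv2.cvtColor(im,cv2.COLOR_RGB2BGR))"
```

```text
time: 9.03
tool_pos: [449.2, -195.4, 43.5]
tcp_rot: [-42.4, 89.8, -21.8]
ft_force: [2.2, -1.0, 4.1]
finger_gap: 7.0
time: 9.45
tool_pos: [420.2, -214.0, 43.5]
tcp_rot: [-65.3, 89.8, -19.9]
ft_force: [3.2, 0.6, 3.4]
finger_gap: 6.7
t 9.45 tcp [ 420.2 -214.    43.5] reader [-72.3  33.6  43.5] jaw yaw rel reader 65.2 down [ 0.003 -0.001 -1.   ] F [3.2 0.6 3.4] Frd 2.8 1.7 gap 6.7 j [-33.3  -1.5 116.1   0.   65.2 -78.8]
79.72538888726028 155.09468365577067
```

View pics/w11.png

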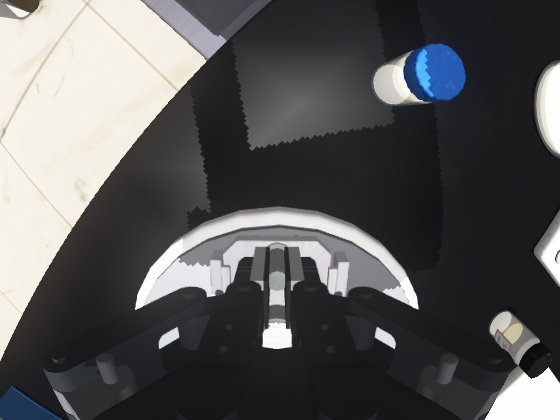

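```bash
python3 -m jog '[[[-0.0047,-0.0051,0],[0,0,0.087],-1],[[-0.0089,-0.0106,0],[0,0,0.175],-1],[[-0.0126,-0.0165,0],[0,0,0.262],-1],[[-0.0144,-0.02,0],[0,0,0.31],-1],[[-0.0158,-0.0226,0],[0,0,0.349],-1]]'
python3 -m jog '[[[-0.0008,-0.0022,0],[0,0,0.029],-1],[[-0.0018,-0.0043,0],[0,0,0.058],-1],[[-0.0026,-0.0065,0],[0,0,0.087],-1],[[-0.0026,-0.0065,0],[0,0,0.087],-1]]'
python3 -c "
from h import *
s=st(); q=tor(s['tool_pos']);print(np.hypot(q[0],q[1]),np.degrees(np.arctan2(q[1],q[0])))"
```

```text
time: 9.92
tool_pos: [404.5, -237.0, 43.5]
tcp_rot: [-94.0, 89.8, -28.6]
ft_force: [2.0, 0.8, 4.4]
finger_gap: 6.8
time: 10.25
tool_pos: [401.9, -243.6, 43.5]
tcp_rot: [-106.9, 89.8, -36.7]
ft_force: [0.7, -1.4, 5.6]
finger_gap: 6.6
t 10.25 tcp [ 401.9 -243.6   43.5] reader [-79.6  -0.5  43.5] jaw yaw rel reader 90.0 down [ 0.002 -0.002 -1.   ] F [ 0.7 -1.4  5.6] Frd 1.2 -1.1 gap 6.6 j [ -37.5   -1.7  116.4    0.    65.2 -107.7]
79.62850732994214 -179.6675047040954
```

```bash
python3 -m jog '[[[-0.0004,-0.001,0],[0,0,0],-1],[[-0.0004,-0.001,0],[0,0,0],-1]]'
python3 -c "
from h import *
s=st()"
python3 -m jog '[[[-0.0004,-0.001,0],[0,0,0],-1],[[-0.0004,-0.001,0],[0,0,0],-1]]'
python3 -c "
from h import *
s=st()
im=vision.snapshot('top'); cv2.imwrite('pics/t12.png',cv2.cvtColor(cv2.resize(im[120:300,170:350],None,fx=3.3,fy=3.3,interpolation=cv2.INTER_CUBIC),cv2.COLOR_RGB2BGR))"
```

```text
time: 10.42
tool_pos: [401.6, -244.3, 43.5]
tcp_rot: [-101.6, 89.8, -31.5]
ft_force: [0.6, 0.4, 6.1]
finger_gap: 6.7
t 10.42 tcp [ 401.6 -244.3   43.5] reader [-79.6  -1.2  43.5] jaw yaw rel reader 89.8 down [ 0.002 -0.001 -1.   ] F [0.6 0.4 6.1] Frd 0.5 0.6 gap 6.7 j [ -37.6   -1.7  116.4    0.    65.2 -107.7]
time: 10.58
tool_pos: [401.5, -244.5, 43.5]
tcp_rot: [-69.8, 89.8, 0.4]
ft_force: [1.1, 5.5, 6.9]
finger_gap: 7.1
t 10.58 tcp [ 401.5 -244.5   43.5] reader [-79.7  -1.4  43.5] jaw yaw rel reader 89.8 down [ 0.003  0.    -1.   ] F [1.1 5.5 6.9] Frd -0.8 5.5 gap 7.1 j [-3.770e+01 -1.700e+00  1.163e+02  1.000e-01  6.520e+01 -1.079e+02]
```

View pics/t12.png

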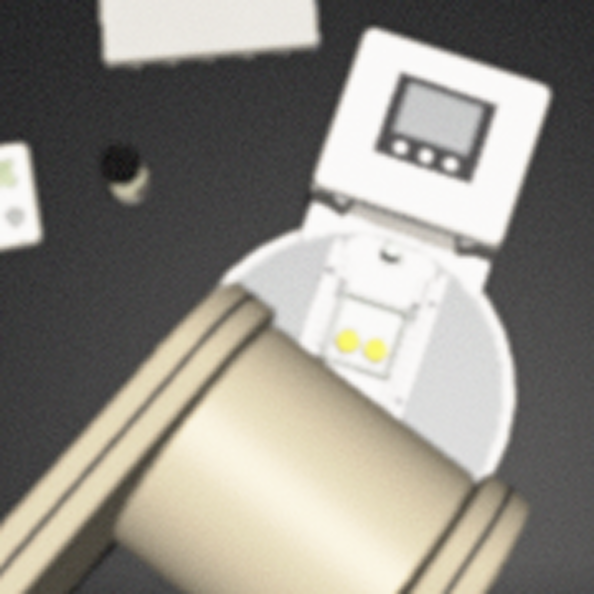

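```bash
python3 -m jog '[[[0.0003,0.0009,0],[0,0,0],-1],[[0.005,-0.0008,0],[0,0,0],-1],[[0.0097,-0.0025,0],[0,0,0],-1],[[0.0144,-0.0042,0],[0,0,0],-1],[[0.0191,-0.0059,0],[0,0,0],-1]]'
python3 -c "
from h import *
s=st()"
```

```text
time: 11.05
tool_pos: [419.5, -250.7, 43.4]
tcp_rot: [-163.7, 90.0, -93.5]
ft_force: [-5.6, 3.8, 12.6]
finger_gap: 7.0
t 11.05 tcp [ 419.5 -250.7   43.4] reader [-60.6  -1.2  43.4] jaw yaw rel reader 89.9 down [-0. -0. -1.] F [-5.6  3.8 12.6] Frd -6.6 1.7 gap 7.0 j [ -36.9    1.4  113.3   -0.    65.3 -107. ]
```

```bash
python3 -m jog '[[[0.0041,-0.0009,0],[0,0,0],-1],[[0.0079,-0.0023,0],[0,0,0],-1],[[0.0117,-0.0036,0],[0,0,0],-1],[[0.0154,-0.005,0],[0,0,0],-1],[[0.0192,-0.0063,0],[0,0,0],-1]]'
python3 -c "
from h import *
s=st()
im=vision.snapshot('wrist'); cv2.imwrite('pics/w13.png',cv2.cvtColor(im,cv2.COLOR_RGB2BGR))
im=vision.snapshot('top'); cv2.imwrite('pics/t13.png',cv2.cvtColor(cv2.resize(im[120:300,170:350],None,fx=3.3,fy=3.3,interpolation=cv2.INTER_CUBIC),cv2.COLOR_RGB2BGR))"
```

```text
time: 11.47
tool_pos: [438.7, -257.2, 43.4]
tcp_rot: [-150.4, 90.0, -80.2]
ft_force: [-5.1, 1.6, 11.0]
finger_gap: 6.6
t 11.47 tcp [ 438.7 -257.2   43.4] reader [-40.3  -0.8  43.4] jaw yaw rel reader 89.9 down [ 0.    -0.001 -1.   ] F [-5.1  1.6 11. ] Frd -5.4 -0.2 gap 6.6 j [ -36.1    4.3  110.2   -0.    65.4 -106.3]
```

View pics/t13.png

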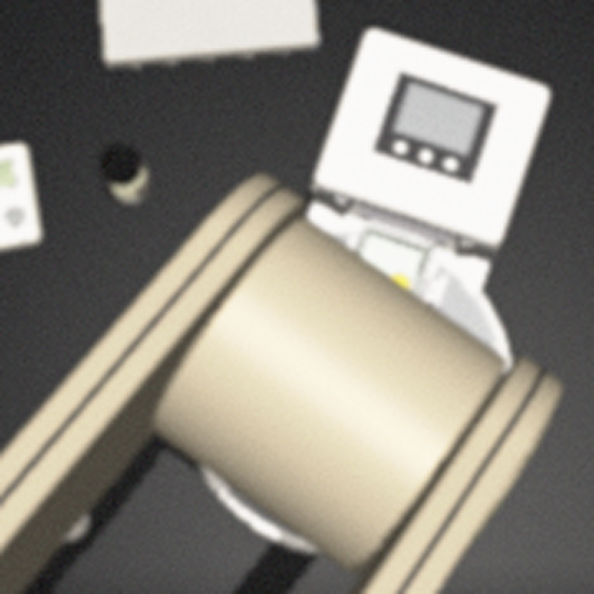

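View pics/w13.png

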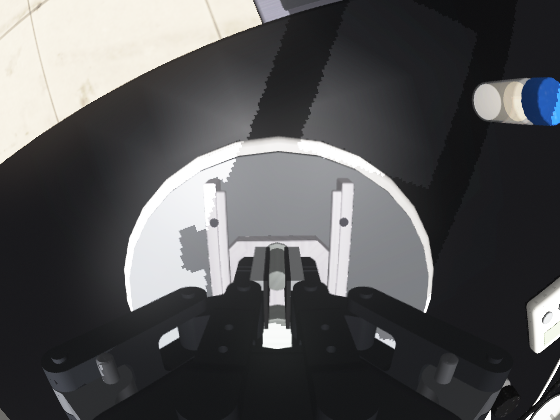

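```bash
python3 -m jog '[[[0.0038,-0.0013,0.0003],[0,0,0],-1],[[0.0075,-0.0026,0.0004],[0,0,0],-1],[[0.0113,-0.0039,0.0005],[0,0,0],-1],[[0.0151,-0.0052,0.0005],[0,0,0],-1],[[0.0188,-0.0066,0.0005],[0,0,0],-1]]'
python3 -c "
from h import *
s=st()"
python3 -m jog '[[[0.0028,-0.001,0],[0,0,0],-1],[[0.0056,-0.002,0],[0,0,0],-1],[[0.0085,-0.003,0],[0,0,0],-1],[[0.0113,-0.004,0],[0,0,0],-1],[[0.0132,-0.0047,0],[0,0,0],-1]]'
python3 -c "
from h import *
s=st()"
```

```text
time: 11.98
tool_pos: [457.0, -263.5, 43.5]
tcp_rot: [111.4, 89.9, -178.5]
ft_force: [-8.9, 3.2, 13.4]
finger_gap: 7.0
t 11.98 tcp [ 457.  -263.5   43.5] reader [-21.1  -0.6  43.5] jaw yaw rel reader 89.9 down [-0.001 -0.    -1.   ] F [-8.9  3.2 13.4] Frd -9.4 0.0 gap 7.0 j [ -35.5    7.2  107.1   -0.    65.7 -105.6]
time: 12.4
tool_pos: [470.2, -268.1, 43.5]
tcp_rot: [111.1, 89.9, -178.8]
ft_force: [-5.3, 2.6, 10.5]
finger_gap: 6.9
t 12.4 tcp [ 470.2 -268.1   43.5] reader [-7.  -0.5 43.5] jaw yaw rel reader 89.9 down [-0.001 -0.    -1.   ] F [-5.3  2.6 10.5] Frd -5.8 0.6 gap 6.9 j [ -35.1    9.2  104.9   -0.    66.  -105.2]
```

```bash
python3 -m jog '[[[0.0023,-0.0008,0],[0,0,0],-1],[[0.0045,-0.0016,0],[0,0,0],-1],[[0.0066,-0.0023,0],[0,0,0],-1],[[0.0085,-0.003,0],[0,0,0],-1],[[0.0104,-0.0036,0],[0,0,0],-1]]'
python3 -c "
from h import *
s=st()"
python3 -m jog '[[[0.0014,-0.0005,0],[0,0,0],-1],[[0.0028,-0.001,0],[0,0,0],-1],[[0.0038,-0.0013,0],[0,0,0],-1]]'
python3 -c "
from h import *
s=st()"
```

```text
time: 12.82
tool_pos: [480.4, -271.8, 43.5]
tcp_rot: [113.6, 89.9, -176.3]
ft_force: [-6.4, 1.3, 8.5]
finger_gap: 7.0
t 12.82 tcp [ 480.4 -271.8   43.5] reader [ 3.8 -0.5 43.5] jaw yaw rel reader 89.9 down [-0.001 -0.    -1.   ] F [-6.4  1.3  8.5] Frd -6.5 -0.9 gap 7.0 j [ -34.8   10.8  103.1   -0.    66.2 -104.9]
time: 13.07
tool_pos: [484.7, -273.2, 43.5]
tcp_rot: [-149.5, 90.0, -79.4]
ft_force: [-2.6, 0.1, 5.5]
finger_gap: 7.2
t 13.07 tcp [ 484.7 -273.2   43.5] reader [ 8.4 -0.4 43.5] jaw yaw rel reader 89.8 down [ 0. -0. -1.] F [-2.6  0.1  5.5] Frd -2.5 -0.8 gap 7.2 j [ -34.7   11.3  102.5   -0.    66.2 -104.8]
```

```bash
for i in 1 ; do python3 -m jog '[[[0.0005,-0.0002,0],[0,0,0],-1],[[0.0009,-0.0003,0],[0,0,0],-1]]'; done
python3 -c "
from h import *
s=st()"
python3 -m jog '[[[0.0005,-0.0002,0],[0,0,0],-1],[[0.0009,-0.0003,0],[0,0,0],-1]]'
python3 -c "
from h import *
s=st()"
python3 -m jog '[[[0.0005,-0.0002,0],[0,0,0],-1],[[0.0009,-0.0003,0],[0,0,0],-1]]'
python3 -c "
from h import *
s=st()"
```

```text
time: 13.23
tool_pos: [485.6, -273.5, 43.5]
tcp_rot: [-160.1, 90.0, -90.0]
ft_force: [-4.0, 1.2, 6.6]
finger_gap: 6.9
t 13.23 tcp [ 485.6 -273.5   43.5] reader [ 9.3 -0.4 43.5] jaw yaw rel reader 89.8 down [ 0. -0. -1.] F [-4.   1.2  6.6] Frd -4.2 -0.3 gap 6.9 j [ -34.6   11.5  102.3   -0.    66.2 -104.8]
time: 13.4
tool_pos: [486.4, -273.8, 43.5]
tcp_rot: [177.8, 90.0, -112.1]
ft_force: [-4.1, 0.9, 7.1]
finger_gap: 7.0
t 13.4 tcp [ 486.4 -273.8   43.5] reader [10.1 -0.4 43.5] jaw yaw rel reader 89.8 down [-0. -0. -1.] F [-4.1  0.9  7.1] Frd -4.2 -0.6 gap 7.0 j [ -34.6   11.6  102.2   -0.    66.2 -104.8]
time: 13.57
tool_pos: [486.5, -273.8, 43.5]
tcp_rot: [100.7, 89.9, 170.9]
ft_force: [-9.8, 2.8, 12.9]
finger_gap: 7.0
t 13.57 tcp [ 486.5 -273.8   43.5] reader [10.2 -0.4 43.5] jaw yaw rel reader 89.8 down [-0.002  0.    -1.   ] F [-9.8  2.8 12.9] Frd -10.1 -0.6 gap 7.0 j [-3.460e+01  1.170e+01  1.021e+02 -1.000e-01  6.640e+01 -1.047e+02]
```

```bash
python3 -m jog '[[[0.0005,-0.0002,0],[0,0,0],-1],[[0.0007,-0.0003,0],[0,0,0],-1]]'
python3 -c "
from h import *
s=st()"
```

```text
time: 13.73
tool_pos: [486.5, -273.8, 43.4]
tcp_rot: [93.3, 89.8, 163.4]
ft_force: [-13.0, 4.9, 16.1]
finger_gap: 7.1
t 13.73 tcp [ 486.5 -273.8   43.4] reader [10.2 -0.4 43.4] jaw yaw rel reader 89.9 down [-0.004  0.001 -1.   ] F [-13.    4.9  16.1] Frd -13.9 0.2 gap 7.1 j [-3.460e+01  1.180e+01  1.020e+02 -1.000e-01  6.650e+01 -1.047e+02]
```

```bash
python3 -m jog '[[[-0.0007,0.0002,0],[0,0,0],-1],[[-0.0007,0.0002,0],[0,0,0],-0.6],[[-0.0007,0.0002,0],[0,0,0],-0.2],[[-0.0007,0.0002,0],[0,0,0],0],[[-0.0007,0.0002,0],[0,0,0],0]]'
python3 -m jog '[[[0,0,0.02],[0,0,0],0],[[0,0,0.05],[0,0,0],0],[[0,0,0.09],[0,0,0],0],[[0,0,0.108],[0,0,0],0],[[0,0,0.108],[0,0,0],0]]'
python3 -c "
from h import *
s=st()
m=vision.camera_model('wrist')
im=vision.snapshot('wrist'); cv2.imwrite('pics/w14.png',cv2.cvtColor(im,cv2.COLOR_RGB2BGR))
print(proj(m,rd(10,-.4,54),True))"
```

```text
time: 14.15
tool_pos: [487.3, -274.0, 42.6]
tcp_rot: [-74.3, 90.0, -4.1]
ft_force: [-0.2, -0.4, 0.8]
finger_gap: 42.8
time: 14.57
tool_pos: [490.3, -276.0, 157.0]
tcp_rot: [-104.6, 89.4, -34.4]
ft_force: [-0.2, -0.6, -0.0]
finger_gap: 42.6
t 14.57 tcp [ 490.3 -276.   157. ] reader [ 14.5  -1.2 157. ] jaw yaw rel reader 89.9 down [ 0.008 -0.006 -1.   ] F [-0.2 -0.6 -0. ] Frd -0.0 -0.6 gap 42.6 j [ -34.6    4.3   97.4    0.    77.8 -104.8]
[279.02910818 203.50711229]
```

View pics/w14.png

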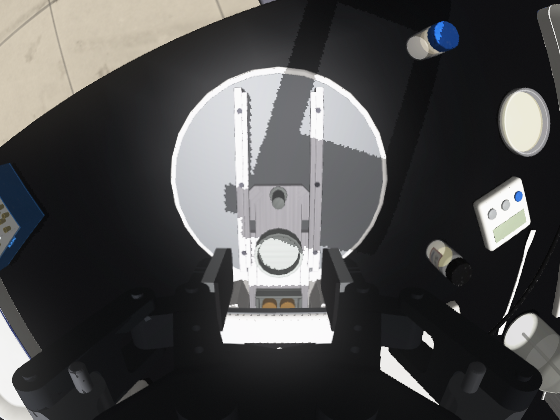

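```bash
python3 -m jog '[[[-0.02,-0.03,0.03],[0,0,0],0],[[-0.04,-0.07,0.06],[0,0,0],0],[[-0.06,-0.1,0.08],[0,0,0],0],[[-0.08,-0.13,0.08],[0,0,0],0],[[-0.1,-0.16,0.08],[0,0,0],0]]'
python3 -m jog '[[[-0.02,-0.03,0],[0,0,0],0],[[-0.04,-0.07,0],[0,0,0],0],[[-0.06,-0.1,0],[0,0,0],0],[[-0.06,-0.1,0],[0,0,0],0],[[-0.06,-0.1,0],[0,0,0],0]]'
python3 -c "
from h import *
s=st()
im=vision.snapshot('top'); cv2.imwrite('pics/t15.png',cv2.cvtColor(cv2.resize(im[120:300,170:350],None,fx=3.3,fy=3.3,interpolation=cv2.INTER_CUBIC),cv2.COLOR_RGB2BGR))
im=vision.snapshot('side'); cv2.imwrite('pics/s15.png',cv2.cvtColor(cv2.resize(im[170:330,195:395],None,fx=3.7,fy=3.7,interpolation=cv2.INTER_CUBIC),cv2.COLOR_RGB2BGR))"
```

```text
time: 15.03
tool_pos: [389.0, -432.4, 231.8]
tcp_rot: [-120.8, 89.9, -50.6]
ft_force: [0.9, 0.0, -0.1]
finger_gap: 42.7
time: 15.45
tool_pos: [327.3, -531.8, 228.0]
tcp_rot: [47.9, 89.8, 117.9]
ft_force: [-0.4, 0.8, -0.2]
finger_gap: 42.6
t 15.45 tcp [ 327.3 -531.8  228. ] reader [ -52.7 -296.9  228. ] jaw yaw rel reader 89.7 down [-0.002  0.003 -1.   ] F [-0.4  0.8 -0.2] Frd -0.6 0.6 gap 42.6 j [ -63.1   11.7   81.8   -0.    86.7 -133.1]
```

View pics/t15.png

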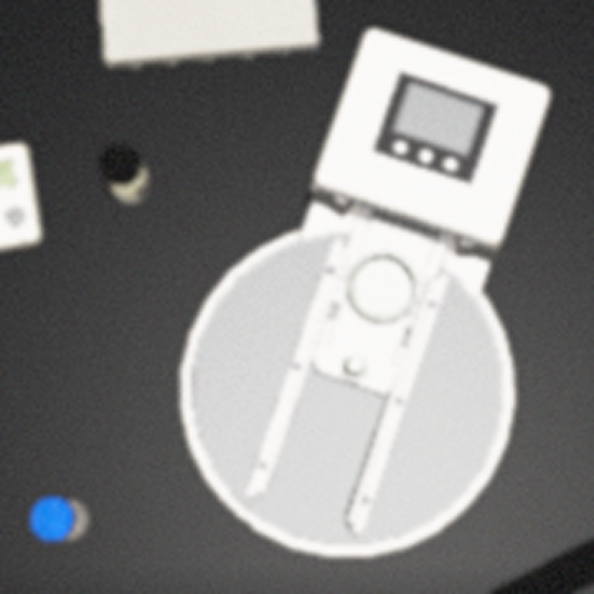

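View pics/s15.png

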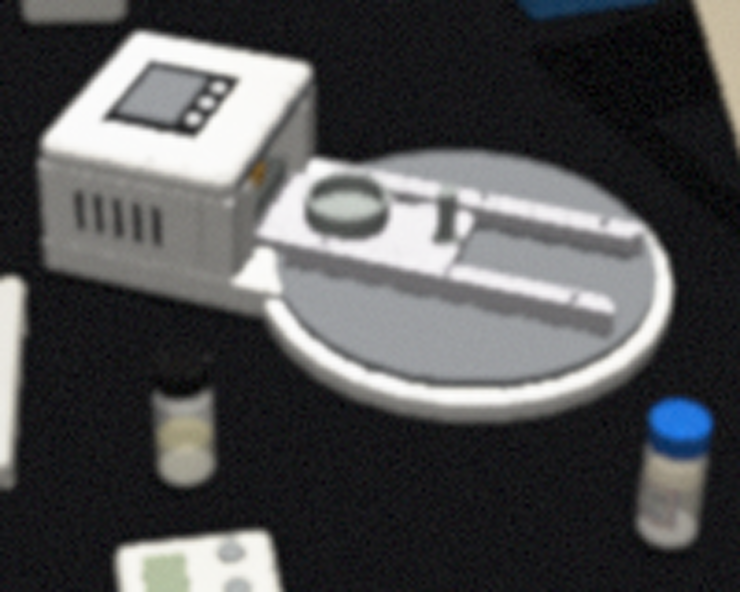

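```bash
python3 -m jog '[[[0,0,0],[0,0,0],0],[[0,0,0],[0,0,0],0]]'; python3 -c "
from bench import order; print(order.hand_in())"
```

```text
time: 15.72
tool_pos: [330.3, -529.7, 230.1]
tcp_rot: [30.3, 90.0, 100.6]
ft_force: [0.7, -1.2, -0.0]
finger_gap: 43.0
the job is handed in; nothing more can be done
None
```

The carrier is now fully home with the empty round pan facing out, and I handed the job in at 15.7 s. I drew it out by its square post and turned the turntable about 105°. I then regripped on the round post, finished the turn to the far stop and pushed the carrier in slowly.

- **Far stop:** the turntable stopped moving and about 5.5 N of side force built up.
- **Home:** resistance eased from about 9 N to 2.5 N as the carrier passed the catch. It then stopped moving at the expected position (gripper at reader x ≈ 10.2 mm) while the force rose to 14 N.
- **Pictures:** in the final top and side views the round pan faces out and both vials stand where they did. The wrist picture taken after release shows both slugs in the square pan under the hood. The final side view shows only a glimpse of slug inside the mouth.
- **Least certain check:** the final top view fixes the carrier's depth only to about 1 mm, so "fully home" rests on the force and position readings.

No check failed or disagreed with another. The largest force readings I saw were about 16 N upward and 14 N along the track, both while pressing the carrier home.

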